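# Probe through the garlic pot's neck

## Robot

A 6-joint arm with a two-finger parallel gripper is mounted at the origin on the work surface. World frame = base frame: x ahead of the robot, y to its left, z up, the work surface at z = 0. Lengths are in m, angles in degrees, forces in N, time in s.
With the tool pointing down it reaches from about 0.4 to 0.825 m from the base axis. Payload 7 kg.
Tool frame: the origin (TCP) lies on the front face of the gripper's body, between the roots of the fingers; the fingertips stand 66 mm ahead of it and the grasp point (between the pads) lies 47 mm ahead of it; z points along the fingers, y is the line along which they close (so a half turn about z gives the same grasp; the last joint's range is limited). The gripper opens to 88 mm and grips with 3 to 60 N. Pads are 19 mm wide; open, the fingers measure 130 mm over their backs; the gripper's body (78 mm by 193 mm) begins 47 mm behind the grasp point.
Start: joints at [-53.68, 20.546, 0.682, 0, -70.136, -16.507], TCP at [0.229, -0.635, 0.292] pointing down, gripper open.
Joint ranges: [-176.03, 176.03], [-82.01, 121.73], [-58.28, 71.71], [-173.87, 95.51], [-174.79, -0.11], [-173.66, 173.66]. Speed limits (degrees/s): [136.94, 136.94, 172.46, 180, 180, 180].

## Interface

Orientations are given as [roll, pitch, yaw] about the fixed x, y, z axes, in that order (R = Rz(yaw) Ry(pitch) Rx(roll)).
In Python, from plant import ctrl gives the robot as it stands.
- The arm moves only by the tool send_rows, never from a script. Its argument "deltas" is a list of rows, each a list of 2 entries, a list of its own where there are three numbers: the shift along the tool's x, y, z each as a share of 800 mm, from -1 to 1, then the turn about the tool's z as a share of 90 degrees, from -1 to 1. A call has exactly 5 rows; each row is the pose to reach, as a shift and turn from the pose commanded when the call began, along the tool's axes at that moment; what a row does not reach only later rows make up. A row lasts 1/12 s, in which the tool goes at most 41.7 mm and 7.16 degrees, less where a joint would pass 70% of its speed; a pose out of reach is approached as far as the arm can. A call with a number of a shift or a turn outside -1 to 1 is refused whole. A call with a gripper value outside its range is refused whole. "gripper" is the opening, from 0 (shut) to 1 (fully open), set as the call begins (left out, the last holds). The fingers move at their own pace and stop on an object; the grip force is fixed at half the most. Time passes only in rows, so rows that repeat a pose let the fingers close, or fill a call up. It gives the time, the measured TCP pose, the force, the opening and the grip force at its end, in the units of the state.
- ctrl.get_obs(): the state, without advancing time (a new reading comes with each control period).
- ctrl.snapshot(name): name is "side" or "top" or "wrist"; returns a dict with "color" (384x512x3 uint8, red, green, blue), "vertical_fov" (degrees; the focal length in pixels is half the picture's height over the tangent of half this angle, whatever the lens; pixels are square), "cx", "cy" (the principal point, pixels), "rvec" (rotation vector, rad) and "tvec" (3), from world to camera coordinates, as OpenCV has them. Camera axes: x right, y down, z forward; pixel columns grow to the right and rows downward; lengths in m; the calibration is good to about 2 mm. A picture is of the moment at which its call begins. There is no depth.
- ctrl.close_job(): hands the job in; it is judged then, once.
Trained networks look in a picture, given as the dict that the camera call returned (one of the last four; its "shot" number tells which), for a name from the list of things; names that differ only in an ending like _2 or _b are one class to them, and where a whole thing is asked for, a point or a joint stands for the part that bears it (a point fixed in the world has none). Each returns a list of dicts, best first, with "conf" (0 to 1); they miss things now and then, are a little off and sometimes report something else, mostly with a low value. They report only what shows in the picture. A call takes as long as a camera call. They do not tell look-alikes from the thing itself.
- ctrl.boxes_of(picture, thing): "xy" ([column, row] as shares, 0 to 1, of the picture: columns of its width, rows of its height, amid what is visible of it).
- ctrl.cut_out(picture, thing): "pixels" (384x512 bool, what is visible of it) and "xy" ([column, row] as shares, 0 to 1, of the picture: columns of its width, rows of its height, amid what is visible of it).
The state is a dict: "clock": time; "joint_pos": joint angles; "qvel": joint speeds; "tau": joint torques, N m; "tool_pos": TCP position; "orientation": TCP orientation; "force": force on the tool from outside, world axes, zero at the start; "moment": the same for the moment, N m; "opening": finger opening in m; "gripper_force": force on a finger pad.
Only numpy, scipy, OpenCV 4.12 (cv2) and the standard library are available. Lean on these libraries where they do the work, as an engineer would, in place of code of your own. Each camera call takes 0.05 s, during which the arm holds its last target. There are 200 camera calls.

## Task

Pull the cork stopper out of the neck of the lidded ceramic garlic pot and put it on the round orange silicone trivet. Then draw the probe thermometer out of its steel stand and lower its thin stem straight down through the middle of the open neck, never touching the pot with it, until the ring mark on the stem is level with the top of the neck. Finish while still holding the thermometer there in the gripper, upright, centred and still, with the pot and the other things on the counter left where they stood.

Things in the scene. Friction and masses are not known exactly. Their poses are not given: they have to be found in the camera images.
- pot: white ceramic garlic pot with its lid on, loose, about 1 kg; body up to 116 mm wide, 75 mm tall, hollow (inner floor 7 mm above the counter); flat lid 120 mm wide, top face 83 mm above the counter; in its middle a round neck, 34 mm outside diameter, rising to 100 mm. A round vertical bore 20 mm in diameter runs down through neck and lid (25 mm long) into the hollow. Origin: centre of the underside, z up.
- vent (a point): centre of the neck's mouth, on the bore's axis, level with the neck's top (100 mm above the pot's underside); z up along the bore
- stopper: loose cork stopper, 38 mm tall: a plain round head 28 mm in diameter and 26 mm high on a shank 15 to 17 mm in diameter and 12 mm long. At the start it stands loosely in the neck, shank in the bore and head resting on the neck's top (head from 100 to 126 mm above the counter). Origin: centre of the shank's lower end, z along the axis towards the head.
- trivet: round orange silicone trivet fixed on the counter, 130 mm wide; flat floor 6 mm high inside a rim 6 mm wide and 12 mm high (floor 118 mm wide). Origin: centre of the underside, on the counter.
- stand: steel probe stand fixed on the counter: base disc 90 mm wide, two thin posts at y = +-27 mm, and on them a round plate 68 mm wide whose top is 106 mm above the counter, with a centre hole of 14 mm. Origin: centre of the underside, z up.
- probe: loose probe thermometer, about 70 g. Round steel stem 6 mm in diameter, 90 mm long, under a white box-shaped head 24 mm (x) by 36 mm (y) by 50 mm high (z = 90 to 140 mm), display on its -x face. Origin: the stem's tip, z up along the stem to the head. At the start it stands upright in the stand, stem hanging through the plate's hole, the head's flat underside resting on the plate (tip 16 mm above the counter).
- probe_tip (a point): lower end of the stem (the probe's origin)
- probe_mark (a point): dark ring mark around the stem, on its axis, 50 mm above the tip and 40 mm below the head
- mill: chrome pepper mill, 52 mm wide, 142 mm tall; loose bystander, leave alone; origin at the centre of its underside
- jar: glass salt jar with steel cap, 50 mm wide, 90 mm tall; loose bystander, leave alone; origin at the centre of its underside
- bulb: garlic bulb, 52 mm wide, 55 mm tall; loose bystander, leave alone; origin at the centre of its underside
Things that resemble listed ones, but are neither listed nor needed, are in the scene too. What is shaped like the stand but blue or red is not meant.

How it is judged:
By the outcome, as a careful person would: the job done as asked, in the order asked, and still so for the second after the job is handed in, while the arm keeps its last pose, push and grip.
It also fails if it takes over 61 s, if anything falls off the work surface, if the arm or the gripper's body presses on something with over 40 N, if the wrist force passes 120 N, or if a joint passes its speed limit or range.

## Working session

There is one attempt and no reset: what is moved stays moved. The work goes in short steps, Python scripts to look and compute and a tool call to move; the robot and the scene stay as the last step left them, time stands still between calls to the robot, and variables do not carry over. Pictures are saved under pics/ and viewed, at most 10 in all, crops included, and the job is handed in when it is done.

Besides the shell and the picture viewer there is one more tool, called after "Emit:" as name([rows], argument=value, ...), one row to a line, values as JSON. send_rows: Moves the arm, as the interface text tells. Shift numbers are shares of 800 mm and turn numbers shares of 90 degrees, none past 1 either way. Its arguments: {"type":"object","properties":{"deltas":{"type":"array","items":{"type":"array"}},"gripper":{"type":"number"}},"required":["deltas"]}

```bash
ls; mkdir -p pics
cat > h.py <<'E'
import numpy as np, cv2
from scipy.spatial.transform import Rotation as Ro
from plant import ctrl
def K(s):
    f=s["color"].shape[0]/2/np.tan(np.radians(s["vertical_fov"])/2)
    return np.array([[f,0,s["cx"]],[0,f,s["cy"]],[0,0,1]])
def ray(s,px):
    R,_=cv2.Rodrigues(np.array(s["rvec"],float)); t=np.array(s["tvec"],float).ravel()
    d=R.T@np.linalg.inv(K(s))@np.array([px[0],px[1],1.]); return -R.T@t,d
def at_z(s,px,z):
    o,d=ray(s,px); return o+d*(z-o[2])/d[2]
def proj(s,P):
    return cv2.projectPoints(np.array(P,float).reshape(-1,3),np.array(s["rvec"],float),np.array(s["tvec"],float),K(s),None)[0].reshape(-1,2)
def save(s,n,im=None): cv2.imwrite(f"pics/{n}.png",cv2.cvtColor(s["color"] if im is None else im,cv2.COLOR_RGB2BGR))
def pt(xy): return np.array([xy[0]*512,xy[1]*384])
def tool(target,yaw=None):
    o=ctrl.get_obs(); R=Ro.from_euler('xyz',o["orientation"],degrees=True).as_matrix()
    return R.T@(np.array(target)-np.array(o["tool_pos"]))/0.8
E
python3 - <<'E'
from h import *
print(ctrl.get_obs())
ims=[]
hz=dict(pot=.05,stopper=.113,trivet=.006,stand=.106,probe=.13,mill=.07,jar=.045,bulb=.03)
for n in ("top","side"):
    s=ctrl.snapshot(n); save(s,n+"0"); print(n,{k:np.round(v,3) for k,v in s.items() if k!="color"}, ray(s,(256,192)))
    for k in hz:
        for d in ctrl.boxes_of(s,k)[:4]: print(k,round(d["conf"],2),pt(d["xy"]).round(1),at_z(s,pt(d["xy"]),hz[k]).round(3))
E
```

```text
pics
{'clock': 0.0, 'joint_pos': array([-5.36818076e+01,  2.05906365e+01,  6.32188688e-01, -1.91237412e-02,
       -7.01334495e+01, -1.65091171e+01]), 'qvel': array([-0.06595722, -0.02900895,  0.02282096,  0.06423592, -0.06320562,
        0.02363812]), 'tau': array([-1.57304956e-03, -5.82706189e+01,  2.93056744e+01,  6.99699908e+00,
        6.69073634e-03, -1.86061334e-04]), 'tool_pos': array([ 0.22862318, -0.63469941,  0.29122269]), 'orientation': array([ 1.79906782e+02, -8.88040806e-03, -1.60197431e+02]), 'force': array([ 0.39803459, -0.48362117,  0.756284  ]), 'moment': array([ 0.04630107, -0.0011478 , -0.02887672]), 'gripper_force': 0.0, 'opening': 0.08724776803260588}
top {'vertical_fov': np.float64(57.826), 'cx': np.float64(250.504), 'cy': np.float64(190.618), 'rvec': array([ 2.158, -2.056,  0.214]), 'tvec': array([-0.016,  0.518,  0.898]), 'shot': np.int64(1)} (array([ 0.32004925, -0.00221146,  0.98580809]), array([ 0.20456582, -0.00350572, -0.9789823 ]))
pot 0.88 [258.8 176.4] [ 0.56  -0.011  0.05 ]
stopper 0.45 [358.1 208.9] [ 0.471 -0.266  0.113]
trivet 0.55 [148.  203.4] [
[... 641 characters left out ...]
pot 0.85 [272.4 208.3] [ 0.538 -0.024  0.05 ]
pot 0.55 [233.  207.4] [ 0.442 -0.011  0.05 ]
stopper 0.7 [253.3 256.3] [ 0.465 -0.238  0.113]
stopper 0.54 [278.7 184.7] [ 0.553 -0.014  0.113]
stopper 0.2 [233.3 174.4] [0.448 0.042 0.113]
trivet 0.9 [239.9 153. ] [0.488 0.329 0.006]
stand 0.81 [252.6 296.5] [ 0.454 -0.323  0.106]
stand 0.79 [329.5 301.9] [ 0.58  -0.348  0.106]
stand 0.73 [191.7 287.3] [ 0.351 -0.292  0.106]
stand 0.22 [274.5 207.5] [ 0.53  -0.09   0.106]
probe 0.92 [253.6 256.5] [ 0.463 -0.255  0.13 ]
mill 0.85 [250.5 228.3] [ 0.474 -0.113  0.07 ]
jar 0.81 [232.1 174.5] [0.45  0.144 0.045]
jar 0.69 [277.  207.6] [ 0.551 -0.017  0.045]
bulb 0.7 [231.6 209.4] [0.439 0.006 0.03 ]
```

View pics/top0.png

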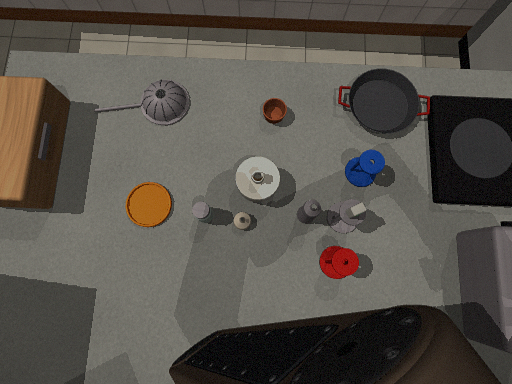

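View pics/side0.png

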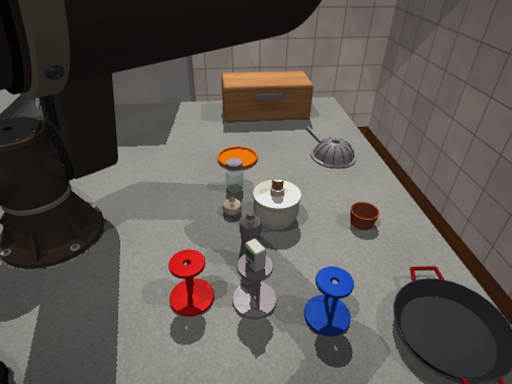

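The top view shows the pot with the stopper at (258,177), the trivet at (149,204), the probe head at (356,210) on the steel stand, and the mill at (311,210) next to it. The side view agrees: cork at (278,185), probe at (253,255). Next I refine the positions from both views.

Run:
```python
from h import *
def tri(a,pa,b,pb):
    o1,d1=ray(a,pa);o2,d2=ray(b,pb)
    A=np.stack([d1,-d2],1);l=np.linalg.lstsq(A,o2-o1,rcond=None)[0]
    return (o1+l[0]*d1+o2+l[1]*d2)/2
T=ctrl.snapshot("top");S=ctrl.snapshot("side")
print("stopper top",at_z(T,(258,177),.126).round(3),"tri",tri(T,(258,177),S,(278,185)).round(3))
print("probe",tri(T,(357,209.5),S,(254,254)).round(3), "mill top",at_z(T,(312,204),.142).round(3))
for k in("probe","mill","trivet","bulb","jar"):
    for n,s in(("T",T),("S",S)):
        for d in ctrl.cut_out(s,k)[:1]:
            p=np.argwhere(d["pixels"]);print(k,n,round(d["conf"],2),p.min(0)[::-1],p.max(0)[::-1],p.mean(0)[::-1].round(1))
print(tool([.555,-.012,.30]).round(4))
o=ctrl.get_obs();print(o["tool_pos"],o["orientation"])
```

```text
stopper top [ 0.539 -0.009  0.126] tri [ 0.548 -0.009  0.108]
probe [ 0.464 -0.256  0.138] mill top [ 0.473 -0.144  0.142]
probe T 0.59 [346 202] [365 217] [355.9 209.7]
probe S 0.76 [244 239] [265 294] [254.3 256.5]
mill T 0.84 [296 199] [321 223] [308.4 210.7]
mill S 0.94 [238 214] [261 255] [248.8 229.9]
trivet T 0.7 [126 182] [171 226] [148.3 204. ]
trivet S 0.65 [217 147] [256 168] [237.5 156.3]
bulb T 0.83 [233 212] [251 230] [242. 221.]
bulb S 0.65 [233 256] [275 318] [254.1 291.2]
jar T 0.73 [192 202] [213 222] [202.3 211.9]
jar S 0.66 [224 158] [242 192] [233.6 175.3]
[-0.6476  0.5944 -0.0098]
[ 0.22875627 -0.63500039  0.29216461] [ 1.79998285e+02 -2.45208602e-04 -1.60186179e+02]
```

Emit:
send_rows([
  [[-0.64,0.595,0],0],
  [[-0.64,0.595,0],0],
  [[-0.64,0.595,0],0],
  [[-0.64,0.595,0],0],
  [[-0.64,0.595,0],0],
], gripper=1)

```text
clock: 1.92
tool_pos: [0.3246, -0.4483, 0.2922]
orientation: [-180.0, 0.0, -160.2]
force: [1.2, -0.3, 0.2]
opening: 0.0877
gripper_force: 0.0
```

Emit:
send_rows([
  [[-0.449,0.418,0],0],
  [[-0.449,0.418,0],0],
  [[-0.449,0.418,0],0],
  [[-0.449,0.418,0],0],
  [[-0.449,0.418,0],0],
])

```text
clock: 2.33
tool_pos: [0.42, -0.2627, 0.2926]
orientation: [-180.0, 0.1, -160.2]
force: [1.6, -0.0, 0.1]
opening: 0.0878
gripper_force: 0.0
```

Emit:
send_rows([
  [[-0.258,0.24,0],0],
  [[-0.258,0.24,0],0],
  [[-0.258,0.24,0],0],
  [[-0.258,0.24,0],0],
  [[-0.258,0.24,0],0],
])

```text
clock: 2.75
tool_pos: [0.5155, -0.0773, 0.2927]
orientation: [-180.0, 0.1, -160.2]
force: [0.4, -1.0, 0.5]
opening: 0.0876
gripper_force: 0.0
```

Run:
```python
from h import *
o=ctrl.get_obs();print(o["clock"],o["tool_pos"],o["orientation"],tool([.545,-.01,.27]).round(3))
s=ctrl.snapshot("wrist"); save(s,"w1"); print(ray(s,(256,192)))
for k,z in(("stopper",.113),("pot",.083)):
    for d in ctrl.cut_out(s,k)[:3]: print(k,d["conf"],pt(d["xy"]),at_z(s,pt(d["xy"]),z).round(4))
```

```text
2.75 [ 0.51548846 -0.07732773  0.29271212] [-1.79986821e+02  6.32946262e-02 -1.60168721e+02] [-0.063  0.067  0.028]
(array([ 0.45124859, -0.10085403,  0.38523156]), array([ 0.25488958,  0.083603  , -0.96345749]))
stopper 0.84 [312.5248 232.8192] [ 0.5432 -0.0126  0.113 ]
pot 0.92 [302.1824 208.704 ] [ 0.532  -0.0233  0.083 ]
pot 0.43 [63.0784 58.2144] [ 0.4708 -0.2844  0.083 ]
```

View pics/w1.png

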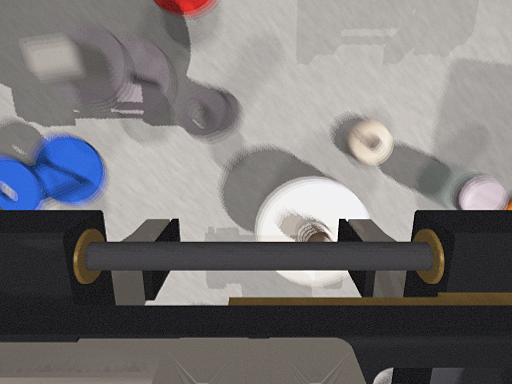

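Blurred by motion: cork at (313,233) behind the gripper's bar, mill at (208,112), bulb at (370,142). I'll move a little past the pot so it's unobstructed in the picture's upper half.

Emit:
send_rows([
  [[-0.18,0.067,0],0],
  [[-0.18,0.067,0],0],
  [[-0.18,0.067,0],0],
  [[-0.18,0.067,0],0],
  [[-0.18,0.067,0],0],
])

```text
clock: 3.32
tool_pos: [0.6354, 0.022, 0.2908]
orientation: [-180.0, -0.0, -160.1]
force: [-0.4, -0.7, 0.9]
opening: 0.0874
gripper_force: 0.0
```

Run:
```python
from h import *
for i in range(3): s=ctrl.snapshot("wrist")
o=ctrl.get_obs();print(o["clock"],o["tool_pos"],o["orientation"])
save(s,"w2")
for k,z in(("stopper",.113),("pot",.083)):
    for d in ctrl.cut_out(s,k)[:2]:
        p=np.argwhere(d["pixels"]);print(k,d["conf"],p.min(0)[::-1],p.max(0)[::-1],pt(d["xy"]),at_z(s,pt(d["xy"]),z).round(4))
```

```text
3.4667 [0.63188812 0.01909521 0.29163259] [ 1.79993581e+02 -7.16691017e-02 -1.60213595e+02]
pot 0.63 [199  20] [325 152] [260.9152  85.2096] [ 0.5481 -0.0084  0.083 ]
```

View pics/w2.png

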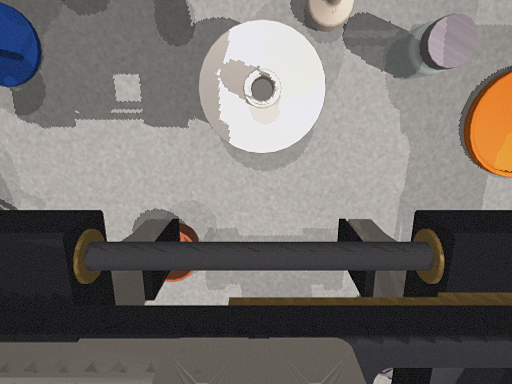

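The pot is unobstructed at (262,86), but its neck centre at (262,88) looks grey, not like cork. I'll zoom in and compare with the side view.

Run:
```python
from h import *
s=ctrl.snapshot("side"); w=ctrl.snapshot("wrist")
for d in ctrl.boxes_of(s,"stopper"): print(d["conf"],pt(d["xy"]))
a=cv2.resize(s["color"][150:250,210:330],None,fx=4,fy=4); b=cv2.resize(w["color"][40:140,210:310],None,fx=4,fy=4)
save(s,"c3",np.hstack([a,b[:400]])[:, :800])
```

```text
(no output)
```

View pics/c3.png

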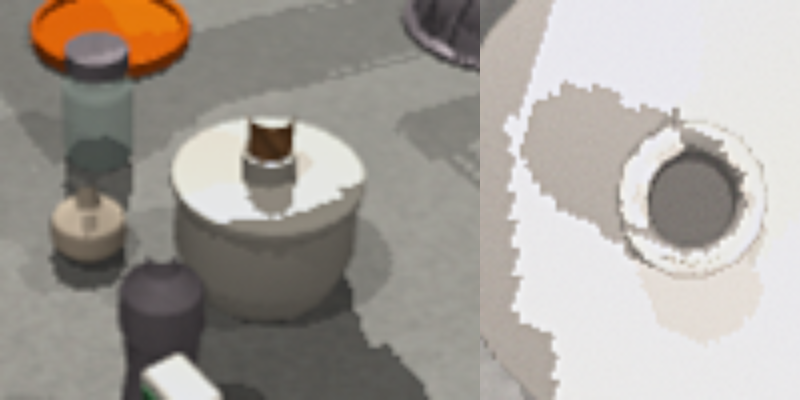

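The side crop shows the brown cork still in place on the neck. Seen from straight above, its top face just isn't drawn, so I look down into the neck ring centred at wrist pixel (263.5,90).

Run:
```python
from h import *
s=ctrl.snapshot("wrist"); p=at_z(s,(263.5,90),.1); S=ctrl.snapshot("side")
print(p.round(4), proj(S,[[p[0],p[1],.1],[p[0],p[1],.126]]).round(1))
o=ctrl.get_obs();print(o["clock"],o["tool_pos"],o["orientation"],tool([p[0],p[1],.2]).round(4),tool([p[0],p[1],.171]).round(4))
T=ctrl.snapshot("top");print(at_z(T,(258,177),.1))
for d in ctrl.cut_out(T,"trivet")[:1]: print(d["conf"],at_z(T,pt(d["xy"]),.01))
for d in ctrl.cut_out(S,"trivet")[:1]: print(d["conf"],at_z(S,pt(d["xy"]),.01))
```

```text
[ 0.5519 -0.0051  0.1   ] [[277.5 187.1]
 [278.  178.3]]
3.8167 [0.63194196 0.01923014 0.29274904] [-1.79999048e+02  4.74493671e-02 -1.60221058e+02] [0.1045 0.0052 0.1158] [0.1046 0.0052 0.1521]
[ 0.54561044 -0.00879     0.1       ]
0.97 [0.49699802 0.31025957 0.01      ]
```

Emit:
send_rows([
  [[0.035,0.002,0.02],0],
  [[0.07,0.004,0.05],0],
  [[0.1045,0.005,0.08],0],
  [[0.1045,0.005,0.115],0],
  [[0.1045,0.005,0.115],0],
])

```text
clock: 4.38
tool_pos: [0.5486, -0.0056, 0.1961]
orientation: [179.9, -0.4, -160.3]
force: [-0.4, -0.1, -0.2]
opening: 0.0877
gripper_force: 0.0
```

Emit:
send_rows([
  [[0,0,0.012],0],
  [[0,0,0.024],0],
  [[0,0,0.037],0],
  [[0,0,0.037],0],
  [[0,0,0.037],0],
])

```text
clock: 4.8
tool_pos: [0.5526, -0.0047, 0.1702]
orientation: [-180.0, -0.1, -160.2]
force: [0.8, 0.4, 0.6]
opening: 0.0876
gripper_force: 0.0
```

Run:
```python
from h import *
o=ctrl.get_obs();print(o["clock"],o["tool_pos"],o["orientation"],tool([.552,-.005,.171]).round(4))
s=ctrl.snapshot("side");save(s,"c4",cv2.resize(s["color"][100:240,180:380],None,fx=3,fy=3))
```

```text
4.8 [ 0.55258498 -0.00467577  0.17017661] [-1.79994419e+02 -5.38024954e-02 -1.60180038e+02] [ 0.0008 -0.0001 -0.001 ]
```

View pics/c4.png

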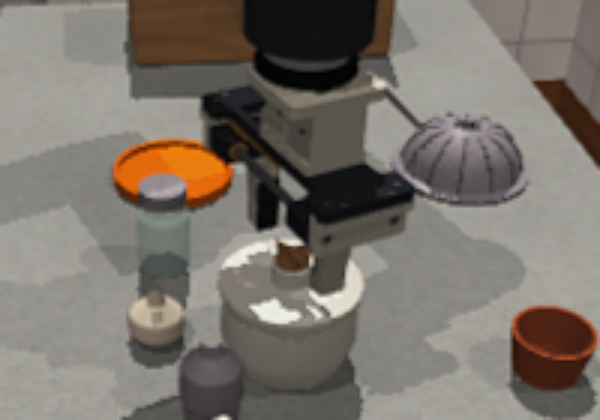

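The fingers straddle the cork (crop pixel (292,255)) above the lid, so I close and lift.

Emit:
send_rows([
  [[0,0,0],0],
  [[0,0,0],0],
  [[0,0,0],0],
  [[0,0,0],0],
  [[0,0,0],0],
], gripper=0.1)

```text
clock: 5.27
tool_pos: [0.5523, -0.0047, 0.1708]
orientation: [-180.0, 0.0, -160.2]
force: [-0.8, -0.5, 0.7]
opening: 0.0597
gripper_force: 0.0
```

Emit:
send_rows([
  [[0,0,0],0],
  [[0,0,0],0],
  [[0,0,0],0],
  [[0,0,0],0],
  [[0,0,0],0],
])

```text
clock: 5.68
tool_pos: [0.5523, -0.0048, 0.1706]
orientation: [-180.0, 0.0, -160.2]
force: [0.7, -0.0, 0.3]
opening: 0.027
gripper_force: 30.0
```

Emit:
send_rows([
  [[0,0,-0.008],0],
  [[0,0,-0.018],0],
  [[0,0,-0.03],0],
  [[0,0,-0.05],0],
  [[0,0,-0.08],0],
])

```text
clock: 6.1
tool_pos: [0.5515, -0.0049, 0.2346]
orientation: [180.0, -0.1, -160.2]
force: [0.0, -0.1, -1.3]
opening: 0.0272
gripper_force: 30.0
```

Run:
```python
from h import *
o=ctrl.get_obs();print(o["clock"],o["opening"],o["gripper_force"],tool([.488,.306,.235]).round(4))
T=ctrl.snapshot("top");S=ctrl.snapshot("side")
for s in(T,S):
    m=cv2.inRange(cv2.cvtColor(s["color"],cv2.COLOR_RGB2HSV),(8,200,150),(20,255,255))
    c=max(cv2.findContours(m,0,2)[0],key=cv2.contourArea);e=cv2.fitEllipse(c);print(e,at_z(s,e[0],.011).round(4))
save(S,"c5",cv2.resize(S["color"][60:240,160:380],None,fx=2.5,fy=2.5))
```

```text
6.1 0.02723519530731993 30.00002145767212 [-0.057   0.3925 -0.0004]Traceback (most recent call last):
  File "<stdin>", line 6, in <module>
ValueError: max() iterable argument is empty
```

Run:
```python
from h import *
T=ctrl.snapshot("top");S=ctrl.snapshot("side")
for s in(T,S):
    c=s["color"].astype(int);m=((c[...,0]>c[...,2]*3)&(c[...,0]>130)&(c[...,1]>c[...,2]*1.4)).astype(np.uint8)*255
    c=max(cv2.findContours(m,0,2)[0],key=cv2.contourArea);e=cv2.fitEllipse(cv2.convexHull(c));print(np.round(e[0]+e[1],1),at_z(s,e[0],.011).round(4))
save(S,"c5",cv2.resize(S["color"][60:240,160:380],None,fx=2.5,fy=2.5))
```

```text
Traceback (most recent call last):
cv2.error: OpenCV(4.12.0) /io/opencv/modules/imgproc/src/shapedescr.cpp:361: error: (-201:Incorrect size of input array) There should be at least 5 points to fit the ellipse in function 'fitEllipseNoDirect'
```

Run:
```python
from h import *
T=ctrl.snapshot("top");S=ctrl.snapshot("side")
save(S,"c5",np.hstack([cv2.resize(S["color"][60:240,160:380],None,fx=2,fy=2),cv2.resize(T["color"][:,60:360],(300,360))]))
for n,s in(("top0",T),("side0",S)):
    c=cv2.imread(f"pics/{n}.png")[...,::-1].astype(int);m=((c[...,0]>c[...,2]*3)&(c[...,0]>130)&(c[...,1]>c[...,2]*1.4)).astype(np.uint8)*255
    m[:,260:]=0;m[240:]=0
    c=max(cv2.findContours(m,0,2)[0],key=cv2.contourArea);e=cv2.fitEllipse(cv2.convexHull(c));print(np.round(e[0]+e[1],1),at_z(s,e[0],.011).round(4))
```

```text
[147.8 203.9  43.2  45.8] [0.4741 0.3003 0.011 ]
[237.  156.3  20.4  39.2] [0.476  0.2996 0.011 ]
```

View pics/c5.png

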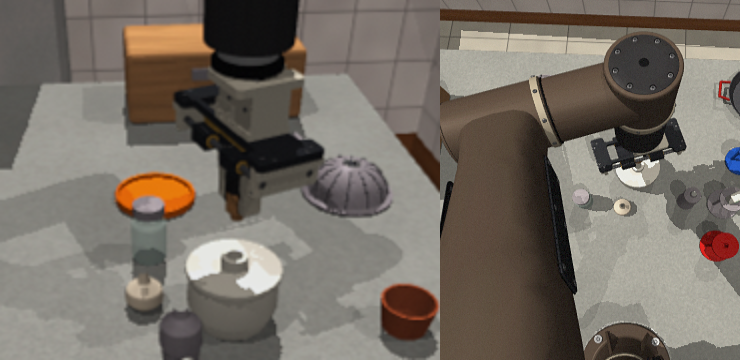

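The cork is in the gripper (left panel, (236,205)), the pot's neck is open at (235,262) and the pot hasn't moved. Both views put the trivet at (0.475, 0.300).

Emit:
send_rows([
  [[-0.004,0.03,0],0],
  [[-0.01,0.075,0],0],
  [[-0.015,0.125,0],0],
  [[-0.02,0.175,0],0],
  [[-0.025,0.225,0],0],
])

```text
clock: 6.82
tool_pos: [0.5091, 0.1726, 0.234]
orientation: [-180.0, -0.1, -160.2]
force: [1.0, 0.1, 0.0]
opening: 0.0271
gripper_force: 30.0
```

Emit:
send_rows([
  [[-0.003,0.05,0],0],
  [[-0.007,0.095,0],0],
  [[-0.012,0.135,0],0],
  [[-0.014,0.16,0.02],0],
  [[-0.014,0.166,0.05],0],
])

```text
clock: 7.23
tool_pos: [0.4757, 0.3041, 0.1956]
orientation: [179.9, 0.2, -160.0]
force: [-0.5, 0.8, -0.5]
opening: 0.027
gripper_force: 30.0
```

Run:
```python
from h import *
o=ctrl.get_obs();print(o["clock"],o["tool_pos"],o["opening"],tool([.475,.300,.09]).round(4))
```

```text
7.2333 [0.47571292 0.30413735 0.19561845] 0.02704850304191411 [ 0.0031 -0.0048  0.132 ]
```

Emit:
send_rows([
  [[0,0,0.04],0],
  [[0,0,0.08],0],
  [[0,0,0.11],0],
  [[0,0,0.122],0],
  [[0,0,0.127],0],
])

```text
clock: 7.65
tool_pos: [0.4748, 0.2991, 0.0907]
orientation: [-179.9, -0.2, -160.2]
force: [1.1, -1.3, -0.1]
opening: 0.0274
gripper_force: 30.0
```

Emit:
send_rows([
  [[0,0,0.002],0],
  [[0,0,0.003],0],
  [[0,0,0.004],0],
  [[0,0,0.004],0],
  [[0,0,0.004],0],
])

```text
clock: 8.07
tool_pos: [0.476, 0.3005, 0.0908]
orientation: [179.9, 0.1, -160.2]
force: [-0.1, -0.7, 0.1]
opening: 0.0273
gripper_force: 30.0
```

Emit:
send_rows([
  [[0,0,0.001],0],
  [[0,0,0.002],0],
  [[0,0,0.0025],0],
  [[0,0,0.0025],0],
  [[0,0,0.0025],0],
])

```text
clock: 8.48
tool_pos: [0.4759, 0.3003, 0.0885]
orientation: [180.0, 0.0, -160.2]
force: [-2.0, -0.9, 5.3]
opening: 0.0273
gripper_force: 30.0
```

Emit:
send_rows([
  [[0,0,0],0],
  [[0,0,0],0],
  [[0,0,0],0],
  [[0,0,0],0],
  [[0,0,0],0],
], gripper=0.6)

```text
clock: 8.9
tool_pos: [0.4756, 0.3001, 0.0876]
orientation: [-180.0, -0.0, -160.2]
force: [-0.4, 0.4, -0.8]
opening: 0.0509
gripper_force: 0.0
```

Emit:
send_rows([
  [[0,0,0],0],
  [[0,0,-0.02],0],
  [[0,0,-0.06],0],
  [[0,0,-0.11],0],
  [[0,0,-0.16],0],
])

```text
clock: 9.32
tool_pos: [0.4752, 0.2995, 0.2166]
orientation: [-179.9, -0.1, -160.2]
force: [0.8, 1.2, -0.5]
opening: 0.0527
gripper_force: 0.0
```

Emit:
send_rows([
  [[0.01,-0.04,-0.04],0],
  [[0.02,-0.085,-0.08],0],
  [[0.028,-0.135,-0.1],0],
  [[0.038,-0.185,-0.1],0],
  [[0.048,-0.235,-0.1],0],
])

```text
clock: 9.73
tool_pos: [0.5021, 0.119, 0.2978]
orientation: [180.0, 0.2, -160.1]
force: [1.2, -0.3, -0.6]
opening: 0.0529
gripper_force: 0.0
```

Emit:
send_rows([
  [[0.01,-0.05,0],0],
  [[0.02,-0.1,0],0],
  [[0.03,-0.15,0],0],
  [[0.04,-0.2,0],0],
  [[0.05,-0.25,0],0],
])

```text
clock: 10.15
tool_pos: [0.5316, -0.0836, 0.2958]
orientation: [-180.0, 0.0, -160.2]
force: [1.2, 0.9, 0.3]
opening: 0.0524
gripper_force: 0.0
```

Emit:
send_rows([
  [[0.01,-0.05,0],0],
  [[0.02,-0.1,0],0],
  [[0.032,-0.15,0],0],
  [[0.036,-0.165,0],0],
  [[0.036,-0.165,0],0],
])

```text
clock: 10.57
tool_pos: [0.5492, -0.2187, 0.2947]
orientation: [180.0, -0.1, -160.4]
force: [0.7, 1.5, -0.5]
opening: 0.0524
gripper_force: 0.0
```

Run:
```python
from h import *
for i in range(4): s=ctrl.snapshot("wrist")
o=ctrl.get_obs();print(o["clock"],o["tool_pos"],o["orientation"],ray(s,(256,192))[0])
S=ctrl.snapshot("side");
save(s,"w6",np.hstack([cv2.resize(s["color"],(512,384)),cv2.resize(S["color"][120:312,170:314],(288,384))]))
for d in ctrl.cut_out(s,"probe")[:1]:
    m=d["pixels"].astype(np.uint8);c=max(cv2.findContours(m,0,2)[0],key=cv2.contourArea)
    print(d["conf"],cv2.minAreaRect(c),cv2.boundingRect(c))
```

```text
10.7667 [ 0.5494005  -0.21475493  0.29552308] [ 1.79986479e+02  1.79478765e-03 -1.60156199e+02] [ 0.48517276 -0.23873997  0.38791348]
0.75 ((248.21095275878906, 76.62139129638672), (38.394439697265625, 51.01519012451172), 81.25383758544922) (222, 56, 52, 42)
```

View pics/w6.png

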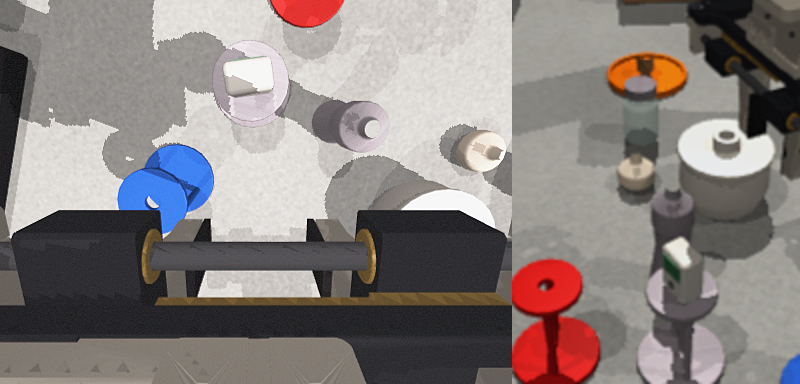

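The stopper stands on the trivet (right panel (645,65)). The probe head shows at wrist (248,76) on the steel plate, with the mill at (360,128) well to its side. I'll fit the box model to the head's silhouette for position and yaw.

```bash
cat > fit.py <<'E'
from h import *
from scipy.optimize import minimize
def corners(x,y,yaw,z0=.106):
    c,s_=np.cos(yaw),np.sin(yaw)
    return [[x+c*a-s_*b,y+s_*a+c*b,z] for z in(z0,z0+.05) for a in(-.012,.012) for b in(-.018,.018)]
def sil(s,v,k=4):
    p=proj(s,corners(*v)); m=np.zeros((384*k,512*k),np.uint8)
    cv2.fillConvexPoly(m,cv2.convexHull((p*k+k/2).round().astype(np.int32)),1); return cv2.resize(m.astype(np.float32),(512,384),interpolation=cv2.INTER_AREA)
def fit(s,mask,x0):
    f=lambda v:1-np.minimum(sil(s,v),mask).sum()/np.maximum(sil(s,v),mask).sum()
    best=None
    for a in np.radians(np.arange(-90,90,15)):
        X=np.array([x0[0],x0[1],a]);sx=np.vstack([X,X+[.006,0,0],X+[0,.006,0],X+[0,0,.2]])
        r=minimize(f,X,method="Nelder-Mead",options=dict(initial_simplex=sx,xatol=1e-4,fatol=1e-4))
        if best is None or r.fun<best.fun:best=r
    return best
E
python3 - <<'E'
from fit import *
for i in range(2):
    s=ctrl.snapshot("wrist")
    d=ctrl.cut_out(s,"probe")[:1]
    if not d: continue
    r=fit(s,d[0]["pixels"].astype(np.float32),(.464,-.255)); print(r.x.round(4),np.degrees(r.x[2]),r.fun)
im=cv2.resize(s["color"][30:130,190:320],None,fx=5,fy=5)
p=((proj(s,corners(*r.x))-[190,30]+.5)*5).astype(int)
for q in p: cv2.circle(im,tuple(map(int,q)),4,(255,0,0),-1)
save(s,"c7",im)
print(at_z(s,(251,84),.106),"mill",at_z(s,(370,128),.142))
S=ctrl.snapshot("side");d=ctrl.cut_out(S,"probe");m=d[0]["pixels"];print(proj(S,[[r.x[0],r.x[1],.131]]),np.argwhere(m).mean(0)[::-1])
E
```

```text
[ 0.4667 -0.2531 -2.6601] -152.41399006313583 0.0748332142829895
[ 0.4666 -0.2531 -2.6662] -152.76213576637957 0.0664365291595459
[ 0.46898024 -0.25077082  0.106     ] mill [ 0.47033121 -0.14938527  0.142     ]
[[255.408906   255.41200942]] [254.58101473 257.77741408]
```

View pics/c7.png

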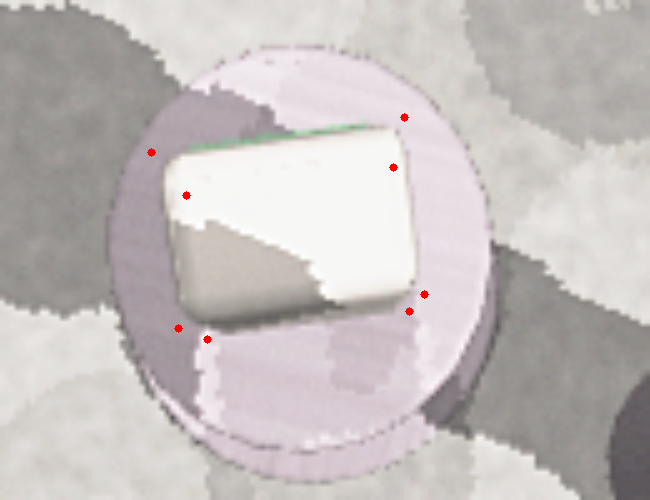

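The fit matches the picture: probe head centre at about (0.467, −0.253), yaw 27.4° with the display on the robot's side, and the mill about 104 mm away. I'll go above it with a 7.6° turn and grip across the 36 mm side.

Emit:
send_rows([
  [[0.03,-0.003,0.015],-0.02],
  [[0.06,-0.006,0.03],-0.04],
  [[0.09,-0.008,0.05],-0.065],
  [[0.113,-0.01,0.065],-0.0844],
  [[0.113,-0.01,0.065],-0.0844],
])

```text
clock: 11.58
tool_pos: [0.4632, -0.2539, 0.2412]
orientation: [179.8, -0.2, -152.6]
force: [-1.1, 0.3, -0.7]
opening: 0.0527
gripper_force: 0.0
```

Emit:
send_rows([
  [[0,0,0],0],
  [[0,0,0],0],
  [[0,0,0],0],
  [[0,0,0],0],
  [[0,0,0],0],
])

```text
clock: 12.0
tool_pos: [0.4679, -0.2535, 0.2438]
orientation: [-180.0, 0.0, -152.6]
force: [0.7, 0.0, 0.3]
opening: 0.0527
gripper_force: 0.0
```

Run:
```python
from h import *
o=ctrl.get_obs();print(o["clock"],o["tool_pos"],o["orientation"],tool([.467,-.253,.178]).round(4))
```

```text
12.0 [ 0.46787052 -0.25349073  0.24379945] [-1.79979787e+02  2.51604905e-02 -1.52567308e+02] [0.0007 0.0011 0.0822]
```

Emit:
send_rows([
  [[0.001,0.001,0.02],0],
  [[0.001,0.001,0.045],0],
  [[0.001,0.001,0.065],0],
  [[0.001,0.001,0.077],0],
  [[0.001,0.001,0.082],0],
])

```text
clock: 12.42
tool_pos: [0.4658, -0.2531, 0.1765]
orientation: [179.9, -0.1, -152.6]
force: [0.3, 0.5, 0.2]
opening: 0.0522
gripper_force: 0.0
```

Emit:
send_rows([
  [[0,0,0],0],
  [[0,0,0],0],
  [[0,0,0],0],
  [[0,0,0],0],
  [[0,0,0],0],
], gripper=0.1)

```text
clock: 12.83
tool_pos: [0.4667, -0.2535, 0.1789]
orientation: [-179.9, 0.1, -152.6]
force: [0.1, 0.4, 2.1]
opening: 0.0359
gripper_force: 30.0
```

Emit:
send_rows([
  [[0,0,0],0],
  [[0,0,0],0],
  [[0,0,0],0],
  [[0,0,0],0],
  [[0,0,0],0],
])

```text
clock: 13.25
tool_pos: [0.4667, -0.2535, 0.1788]
orientation: [-179.9, 0.1, -152.6]
force: [-0.7, 1.2, 5.7]
opening: 0.0357
gripper_force: 30.0
```

Emit:
send_rows([
  [[0,0,-0.01],0],
  [[0,0,-0.025],0],
  [[0,0,-0.045],0],
  [[0,0,-0.065],0],
  [[0,0,-0.085],0],
])

```text
clock: 13.67
tool_pos: [0.4657, -0.2533, 0.2468]
orientation: [180.0, -0.0, -152.6]
force: [-0.0, 0.1, 0.1]
opening: 0.0358
gripper_force: 30.0
```

Emit:
send_rows([
  [[0,0,-0.02],0],
  [[0,0,-0.04],0],
  [[0,0,-0.06],0],
  [[0,0,-0.08],0],
  [[0,0,-0.1],0],
])

```text
clock: 14.08
tool_pos: [0.4656, -0.2533, 0.327]
orientation: [180.0, -0.0, -152.6]
force: [0.8, -0.9, -1.4]
opening: 0.0356
gripper_force: 30.0
```

Run:
```python
from h import *
for i in range(3): S=ctrl.snapshot("side")
o=ctrl.get_obs();print(o["clock"],o["tool_pos"],o["orientation"],o["opening"],o["gripper_force"],tool([.552,-.005,.328]).round(4))
t=np.array(o["tool_pos"]);p=proj(S,[t-[0,0,.1628],t-[0,0,.1128],t-[0,0,.0728],t-[0,0,.0228]]);print(p.round(1))
c=p[:2].mean(0).astype(int)
save(S,"c8",np.hstack([cv2.resize(S["color"][c[1]-50:c[1]+50,c[0]-50:c[0]+50],(480,480),interpolation=cv2.INTER_NEAREST),cv2.resize(S["color"][:,150:406],(320,480))]))
print(c)
```

```text
14.2333 [ 0.46627477 -0.25342301  0.32735015] [-1.79925062e+02  1.12436291e-01 -1.52595956e+02] 0.036014976954308664 29.999195337295532 [-0.2381  0.2264 -0.0006]
[[255.5 242.2]
 [255.9 220.7]
 [256.2 201.9]
 [256.7 175.9]]
[255 231]
```

View pics/c8.png

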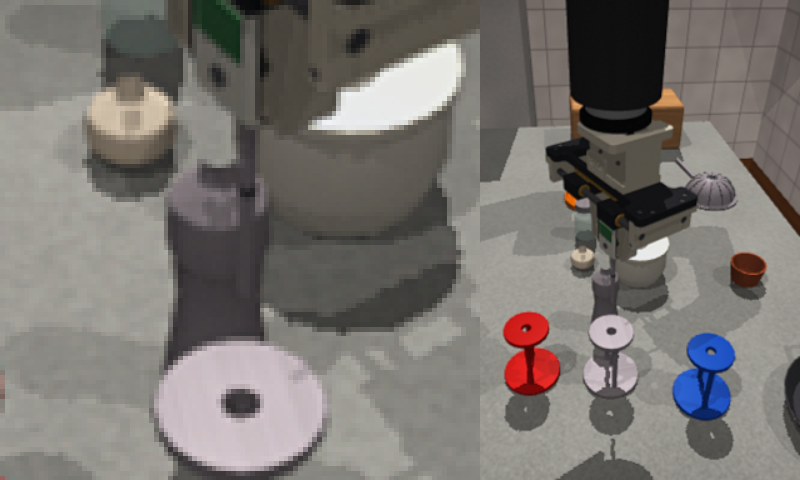

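The probe is held upright: the stem in the side view (tip ≈(256.5,242.5), mark ≈(256.5,220.6)) is within 1 px of the prediction, and the stand and mill haven't moved. Now over the pot.

Emit:
send_rows([
  [[-0.02,0.019,0],0],
  [[-0.05,0.0475,0],0],
  [[-0.085,0.081,0],0],
  [[-0.12,0.114,0],0],
  [[-0.155,0.147,0],0],
])

```text
clock: 14.65
tool_pos: [0.5216, -0.0904, 0.3252]
orientation: [180.0, -0.1, -152.6]
force: [1.4, -0.8, -0.6]
opening: 0.0359
gripper_force: 30.0
```

Emit:
send_rows([
  [[-0.03,0.029,0],0],
  [[-0.058,0.056,0],0],
  [[-0.075,0.072,0],0],
  [[-0.083,0.0795,0],0],
  [[-0.083,0.0795,0],0],
])

```text
clock: 15.07
tool_pos: [0.5517, -0.0034, 0.3248]
orientation: [180.0, -0.1, -152.5]
force: [-0.4, 0.2, -0.7]
opening: 0.0361
gripper_force: 30.0
```

Run:
```python
from h import *
for i in range(3): s=ctrl.snapshot("wrist")
o=ctrl.get_obs();print(o["clock"],o["tool_pos"],o["orientation"],o["opening"],tool([.552,-.005,.28]).round(4))
t=np.array(o["tool_pos"]);P=[t-[0,0,h] for h in(.1628,.14,.1128,.0728)]
print("wrist stem",proj(s,P).round(1).tolist(),"neck",proj(s,[[.552,-.005,.1],[.569,-.005,.1],[.552,.012,.1]]).round(1).tolist())
g=s["color"].mean(2).astype(int);c=proj(s,P)[0].astype(int);save(s,"w9")
for r in range(c[1]-30,c[1]+50,5): print(r,g[r,c[0]-36:c[0]+36:2])
```

```text
15.2167 [ 0.55119934 -0.00557281  0.3254862 ] [ 1.79985344e+02 -6.05402976e-02 -1.52611634e+02] 0.03550944505476071 [-0.0013  0.0002  0.0569]
wrist stem [[258.3, 189.4], [258.3, 196.8], [258.3, 207.6], [258.4, 229.3]] neck [[258.4, 175.1], [251.1, 188.8], [272.5, 182.2]]
159 [243 244 243 244 244 244 247 180 189 191 191 192 192 181 103 138 197 249
 234 210 164  99 155 248 243 242 242 242 242 244 244 244 244 245 244 244]
164 [243 243 244 244 243 244 251 184 187 190 193 147 238 247 244 247 251 254
 254 250 248 244 245 252 146 246 242 242 243 244 244 244 244 244 245 244]
169 [244 244 244 244 244 243 246 179 190 192 158 249 245 252 108 130 130 133
 131 130 131 118 255 244 245 232 243 242 244 244 244 244 244 244 244 244]
174 [244 244 244 244 244 244 244 246 176 190 215 245 246 191 111 131 129 130
 128 127 130 127 117 250 245 246 245 244 244 244 244 244 245 244 244 244]
179 [243 243 244 244 244 243 243 243 244 245 219 245 244 250 132 113 129 126
 122 126 123 106 251 244 245 234 244 244 244 244 244 245 244 244 244 244]
184 [243 244 244 243 243 244 244 244 244 244 244 243 226 244 244 246 251 
[... 887 characters left out ...]
16 115 120 116  78  53
  54  60  69  92 122 119 119 115 115 117 122 117 120 117 110 105 197 195]
219 [  5   1 177 112 118 117 117 118 117 118 119 119 119 119 122  88  84  83
  82  78  84  82 125 119 119 124 121 119 119 118 117 119 118 112 117   0]
224 [ 34  39 120 115 117 115 117 100 100 118 119 110 101 115 121 117 105 122
 122 121 116 120 117  97 107 122 122 102 104 117 117 121 120 116 111  90]
229 [ 24 121 114 118 121  57  60  60  56  61  60  62  55  60  56  63  60  57
  63  62  57  59  61  58  58  61  60  59  61  58  64  61  96 121 115 115]
234 [ 88 117 122 121  65  59  63  59  58  57  58  59  58  61  62  60  57  57
  63  61  65  58  55  62  61  60  59  58  61  59  59  58  53 131 117 112]
```

Run:
```python
from h import *
s=ctrl.snapshot("wrist");o=ctrl.get_obs();t=np.array(o["tool_pos"])
g=s["color"].mean(2)
m=((g[160:214,240:280]<170)*255).astype(np.uint8);n,l,st,ce=cv2.connectedComponentsWithStats(m)
for i in range(1,n):
    if st[i,4]>20: print(st[i]+[240,160,0,0,0],ce[i]+[240,160])
for r in range(182,214,2):
    x=np.where(g[r,245:275]<170)[0]+245; print(r,x.min() if len(x) else None,x.max() if len(x) else None,end="; ")
# predicted stem outline
a=np.linspace(0,2*np.pi,24)
for h in(.1628,.1428,.1228):
    q=proj(s,[t+[.003*np.cos(k),.003*np.sin(k),-h] for k in a]);print(h,q.min(0).round(1),q.max(0).round(1))
print(t,"vent@z.1",at_z(s,(258,174),.1))
```

```text
[249 165  19  19 268] [257.71268657 173.98134328]
[240 186  40  28 274] [258.74817518 203.43430657]
182 254 262; 184 None None; 186 257 259; 188 256 261; 190 255 261; 192 256 261; 194 255 261; 196 255 262; 198 255 262; 200 255 262; 202 255 262; 204 255 262; 206 254 263; 208 254 263; 210 255 262; 212 245 274; 0.1628 [255.  186.1] [261.9 192.8]
0.1428 [254.7 192.3] [262.2 199.5]
0.1228 [254.5 199.6] [262.6 207.3]
[ 0.55123203 -0.00581316  0.32568204] vent@z.1 [ 0.55124427 -0.00629426  0.1       ]
```

Emit:
send_rows([
  [[0,-0.001,0.015],0],
  [[0,-0.001,0.03],0],
  [[0,-0.001,0.045],0],
  [[0,-0.001,0.058],0],
  [[0,-0.001,0.065],0],
])

```text
clock: 15.68
tool_pos: [0.5514, -0.0066, 0.2727]
orientation: [180.0, -0.1, -152.7]
force: [-0.1, -0.5, -1.1]
opening: 0.0356
gripper_force: 30.0
```

Emit:
send_rows([
  [[0,0,0],0],
  [[0,0,0],0],
  [[0,0,0],0],
  [[0,0,0],0],
  [[0,0,0],0],
])

```text
clock: 16.1
tool_pos: [0.5523, -0.0055, 0.2745]
orientation: [-180.0, 0.1, -152.6]
force: [-0.4, -0.1, 0.1]
opening: 0.0357
gripper_force: 30.0
```

Run:
```python
from h import *
s=ctrl.snapshot("wrist");o=ctrl.get_obs();t=np.array(o["tool_pos"]);print(o["clock"],t,o["orientation"])
g=s["color"].mean(2);v=[.5512,-.0064,.1]
a=np.linspace(0,2*np.pi,24)
ring=lambda c,r:proj(s,[np.array(c)+[r*np.cos(k),r*np.sin(k),0] for k in a])
for n,q in(("tip",ring(t-[0,0,.1628],.003)),("bore",ring(v,.01)),("neck",ring(v,.017))): print(n,q.min(0).round(1),q.max(0).round(1))
c=proj(s,[t-[0,0,.1628]])[0].astype(int)
for r in range(c[1]-24,c[1]+22,2): print(r,g[r,234:284:2].astype(int))
```

```text
16.15 [ 0.55229023 -0.0054704   0.27444622] [-1.79990486e+02  5.10269660e-02 -1.52582581e+02]
tip [255.4 185.7] [262.3 192.4]
bore [247.4 173.4] [269.5 194.8]
neck [239.6 165.6] [277.2 202.2]
165 [168 168 168 166 166 168 169 169 116  92  94  96  95 100  98  90 130 236
 232 233 231 233 233 233 233]
167 [168 166 170 171 169 166 169  90  95 125 190 240 239 220 189 158 103  99
 238 237 232 233 232 233 233]
169 [169 169 168 170 171 165  90 135 252 242 238 236 236 237 237 240 247 137
  91 173 233 232 232 232 232]
171 [167 168 172 170 171  84 158 244 236 235 235 237 238 237 236 235 237 241
 214 114 242 233 233 232 231]
173 [165 170 169 169 166 130 181 242 237 240 241 234 233 239 238 240 236 233
 237 220 177 234 231 233 232]
175 [166 169 167 171 113 173 171 158 247 180 101 110 113 111 104 152 228 231
 234 240 138 241 232 233 232]
177 [165 172 168 168 167 171 165 164 142 112 115 116 114 116 116 114 105 236
 234 237 242 189 233 233 233]
179 [189 168 173 143 248 191 157 133 116 115 115 113 116 117 115 114 113 161
 235 237 240 213 232 232 236]
181 [151 168 170 138 237 239 250 103 112 116 115 113
[... 852 characters left out ...]
  62  80  75 120 239 235 237
 231 238 236 236 236 236 237]
199 [235 234 235 234 235 235 224 220 232 235 249  66  83  79 121 241 235 226
 228 237 236 235 236 236 235]
201 [234 234 235 235 235 235 236 235 224 225 245  67  78  77 118 227 222 237
 237 235 235 237 236 235 235]
203 [235 234 234 235 234 235 236 234 235 236 245  45  59  48  99 243 236 234
 235 235 235 236 234 236 236]
205 [234 235 234 234 235 235 235 235 234 238 182  73  79  84  76 249 236 236
 235 235 236 236 236 236 235]
207 [235 235 234 234 236 236 236 235 235 241  84  75  81  77  77 254 236 236
 235 235 236 236 235 236 236]
209 [235 235 235 235 236 236 236 237 236 239 174  73  80  78  89 250 237 236
 236 235 236 236 236 236 236]
```

Emit:
send_rows([
  [[0.0015,-0.0005,0.008],0],
  [[0.0015,-0.0005,0.018],0],
  [[0.0015,-0.0005,0.028],0],
  [[0.0015,-0.0005,0.038],0],
  [[0.0015,-0.0005,0.045],0],
])

```text
clock: 16.57
tool_pos: [0.5507, -0.0066, 0.2363]
orientation: [180.0, -0.1, -152.6]
force: [-0.8, -0.3, -0.4]
opening: 0.0361
gripper_force: 30.0
```

Run:
```python
from h import *
o=ctrl.get_obs();print(o["clock"],o["force"],o["tool_pos"],tool([.5512,-.0064,.2128]).round(4))
```

```text
16.5667 [-0.84219132 -0.31723133 -0.35263773] [ 0.55069733 -0.00657025  0.23630254] [-0.0007 -0.0001  0.0294]
```

Emit:
send_rows([
  [[0,0,0.007],0],
  [[0,0,0.015],0],
  [[0,0,0.022],0],
  [[0,0,0.028],0],
  [[0,0,0.032],0],
])

```text
clock: 16.98
tool_pos: [0.5511, -0.0065, 0.2116]
orientation: [180.0, -0.0, -152.6]
force: [0.2, -0.4, -1.0]
opening: 0.0357
gripper_force: 30.0
```

Emit:
send_rows([
  [[0,0,0],0],
  [[0,0,0],0],
  [[0,0,0],0],
  [[0,0,0],0],
  [[0,0,0],0],
])

```text
clock: 17.4
tool_pos: [0.5513, -0.0065, 0.2127]
orientation: [-180.0, 0.0, -152.6]
force: [0.0, -0.3, -0.6]
opening: 0.0358
gripper_force: 30.0
```

Run:
```python
from h import *
s=ctrl.snapshot("wrist");S=ctrl.snapshot("side")
for i in range(3):
    o=ctrl.get_obs();t=np.array(o["tool_pos"]);print(o["clock"],t,o["orientation"],o["force"].round(1));ctrl.snapshot("side")
g=s["color"].mean(2);v=np.array([.5512,-.0064,.1]);a=np.linspace(0,2*np.pi,24)
ring=lambda s,c,r:proj(s,[np.array(c)+[r*np.cos(k),r*np.sin(k),0] for k in a])
for n,c,r in(("mark",t-[0,0,.1128],.003),("bore",v,.01),("neck",v,.017)):
    for w in(s,S): q=ring(w,c,r); print(n,q.min(0).round(1),q.max(0).round(1),end=" | ")
    print()
for r in range(162,214,2): print(r,g[r,234:284:2].astype(int))
q=proj(S,[v])[0].astype(int);G=S["color"].mean(2).astype(int);print(q)
for r in range(q[1]-24,q[1]+10): print(r,G[r,q[0]-12:q[0]+13])
```

```text
17.5 [ 0.55128382 -0.00648411  0.21256113] [-1.79995948e+02  2.39925927e-02 -1.52592170e+02] [1.2 1.1 0.2]
17.55 [ 0.55127693 -0.00646172  0.2125306 ] [-1.79995668e+02  1.98714069e-02 -1.52587060e+02] [ 0.1  0.4 -0.2]
17.6 [ 0.5512308  -0.00646135  0.21245501] [-1.79998599e+02  1.23498581e-02 -1.52589786e+02] [ 1. -1.  0.]
mark [254.7 203.2] [263.2 211.2] | mark [276.  186.8] [278.5 188.2] | 
bore [244.9 193.8] [273.1 220.7] | bore [273.2 185. ] [281.4 189.8] | 
neck [235.  184.1] [283.  229.8] | neck [270.3 183.4] [284.2 191.5] | 
162 [191 187 191 192 190 191 211 214 214 212 215 211 210 212 192 187 192 190
 190 192 190 187 185 225 246]
164 [190 189 188 190 186 217 213 214 213 210 210 212 211 212 182 192 191 194
 188 188 189 188 188 251 246]
166 [192 192 186 217 216 212 213 211 212 212 213 213 211 212 188 191 191 191
 190 189 190 186 204 250 246]
168 [211 211 213 210 210 210 212 211 214 211 212 210 212 190 188 189 192 191
 193 189 186 189 185 199 247]
170 [210 210 210 209 210 210 212 209 211 211 211 214 214 215 183 187 188 185
 190 187 189 189 183 254 246]
172 [211 212 211 209 209 21
[... 5167 characters left out ...]
 125 117 123 200 233 226 179
 121 187 215 212 211 211 210]
191 [227 229 218 209 215 148  84  90  95 109 125 132 134 132 125 145 115  81
  97 189 216 212 212 212 211]
192 [218 211 155 106 111  94  87  93  96  94  95  96  98  96  93  93  90  84
  99 190 216 212 212 211 211]
193 [156 107 111 113 115  98  89  93  95  97  97  97  98  97  97  94  91  87
  93 189 221 221 214 211 211]
194 [111 115 116 115 115 106  95  93  95  96  97  97  97  96  94  92  89  83
  82 192 233 233 225 214 211]
195 [116 116 116 119 122 119 110 101  96  94  95  96  96  96  93  95 101 103
  99 208 235 232 232 224 219]
196 [115 121 122 133 138 129 123 116 113 107 108 108 103 108 108 116 131 134
 160 221 233 231 231 231 232]
```

The wrist and side pixels agree. The stem (columns 255.5–262.5) is centred in the bore (245.5–272). The dark ring sits at side row 188, level with the mouth, and forces are near zero. Handing in.

```bash
python3 -c "
from h import *
S=ctrl.snapshot('side')
for d in ctrl.boxes_of(S,'stopper')[:2]: print(d['conf'],pt(d['xy']))
print(proj(S,[[.475,.3,.03]]));print(ctrl.close_job())"
```

```text
0.62 [238.2848 152.4096]
[[236.54264738 151.17237256]]
the job is handed in; nothing more can be done
None
```

Handed in at about 18 s with the cork on the trivet and the thermometer held upright and still, centred in the open neck with its ring mark level with the neck's top; the last camera checks showed the pot where it stood, and I did not re-measure the other objects at the end.

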